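# Hang up the measuring cups

## Task

Tidy away the measuring cups: pull the drawer open by its handle, hang every cup that is in it by its handle loop on the one long hook, largest first and against the post side, each smaller one in front of the larger ones with its cup facing the hook's tip, and then shut the drawer fully. Leave the other things on the worktop where they stand.

Things in the scene. Friction and masses are not known exactly. Their poses are not given: they have to be found in the camera images.
- drawer (a joint): slide of the drawer, m: 0 = fully shut, 0.17 = fully out; stays where it is left (about 2 N of friction, more when moved fast)
- drawer_handle (a point): middle of the drawer's steel bar handle: a level round bar about 10 mm thick, 120 mm long along this frame's y, 35 mm in front of the drawer's face and 30 mm below the top of the drawer box. The drawer slides out along this frame's -x.
- drawer_box: fixed white box, wooden top, 230 deep (x) x 350 wide x 190 high mm, with one drawer. Origin: centre of its underside on the worktop; -x points out of its front. Drawer: front panel 170 mm high, side walls to 51 mm, floor 12 mm above the worktop; fully out, 165 mm is open from above. The cups stand upright on its floor in a row along y, about 70 mm or more apart.
- hook_stand: fixed dark stand on a board: post with one long hook, a level round steel rod 7 mm thick running from the post along this frame's -x. Origin: underside of base plate, below the post; z up. Rod top at z = 196 mm; usable from a 20 mm collar at x = -18 to x = -165, where it turns up. Base plate 10 mm thick, x -145 to 30, y +-60. Board top is 16 mm above the worktop.
- hook_tip (a point): highest point of the upturned tip of the hook, at x = -170, y = 0, z = 210 mm in the hook_stand's frame, 14 mm above the top of the level rod; nothing of the stand is higher; the tip's metal ends at x = -174 mm
- red_cup: largest measuring cup, red loop (may be absent). Origin: underside, below the loop's middle; z up. Loop 36 wide (y), 30 deep (x), z 106 to 156 mm; its eye, 26 wide, runs along x, z 110 to 144. Steel shank behind the loop (x 11 to 29) down to a cup 76 across, 26 high, centred at x = -11. 160 g. Pinch the loop's 36 mm from above. Hung: x points to the post.
- yellow_cup: second largest measuring cup, yellow loop (may be absent). Origin: underside, below the loop's middle; z up. Loop 36 wide (y), 30 deep (x), z 76 to 126 mm; its eye, 26 wide, runs along x, z 80 to 114. Steel shank behind the loop (x 11 to 25) down to a cup 66 across, 24 high, centred at x = -10. 140 g. Pinch the loop's 36 mm from above. Hung: x points to the post.
- green_cup: third measuring cup, green loop (may be absent). Origin: underside, below the loop's middle; z up. Loop 36 wide (y), 30 deep (x), z 48 to 98 mm; its eye, 26 wide, runs along x, z 52 to 86. Steel shank behind the loop (x 11 to 15) down to a cup 52 across, 22 high, centred at x = -13. 120 g. Pinch the loop's 36 mm from above. Hung: x points to the post.
- blue_cup: smallest measuring cup, blue loop (may be absent). Origin: underside, below the loop's middle; z up. Loop 36 wide (y), 30 deep (x), z 22 to 72 mm; its eye, 26 wide, runs along x, z 26 to 60. Steel shank behind the loop (x 11 to 15) down to a cup 44 across, 20 high, centred at x = -9. 100 g. Pinch the loop's 36 mm from above. Hung: x points to the post.
- spice_jar: spice jar with red cap, 45 mm across, 106 high; loose bystander, leave alone; origin: centre of its underside
- tin: green food tin, 57 x 72 mm; loose bystander, leave alone; origin: centre of its underside
- mill: grey-topped mill, 44 x 90 mm; loose bystander, leave alone; origin: centre of its underside
- egg_timer: red and white egg timer, 63 x 72 mm; loose bystander, leave alone; origin: centre of its underside

How it is judged:
By the outcome, as a careful person would: the job done as asked, in the order asked, and still so for the second after the job is handed in, with the robot touching nothing.
Of red_cup, yellow_cup, green_cup, blue_cup only 3 to 4 are there at a start; the rules pass over those that are not, and their reading is None.
At some moment in a run one of red_cup, yellow_cup, green_cup, blue_cup may be knocked a few centimetres aside while the robot is not near it.
It also fails if it takes over 208 s, if anything falls off the work surface, if the arm or the gripper's body presses on something with over 40 N, if the wrist force passes 120 N, or if a joint passes its speed limit or range.

## Robot

A 6-joint arm with a two-finger parallel gripper is mounted at the origin on a cart in front of the work surface, level with it; the furniture and walls round the work are solid. World frame = base frame: x ahead of the robot, y to its left, z up, the work surface at z = 0. Lengths are in m, angles in rad, forces in N, time in s.
With the tool pointing down it reaches from about 0.35 to 0.775 m from the base axis. Payload 5.5 kg.
Tool frame: the origin (TCP) lies on the centre line of the jaws, within the pads' length; the fingertips stand 8 mm ahead of it and the grasp point (between the pads) lies 11 mm behind it (r.tcp_to_tips is the z of the fingertips in the tool frame, in m); z points along the fingers, y is the line along which they close (so a half turn about z gives the same grasp; the last joint's range is limited). The gripper opens to 85 mm and grips with 20 to 120 N. Pads are 22 mm wide; open, the fingers measure 114 mm over their backs; the gripper's body (76 mm by 85 mm) begins 54 mm behind the grasp point. The pads swing forward as they close: fully open they stand 13 mm farther back than shut.
Start: joints at [-1.446, 0.313, 0.046, 1.304, 0, 1.431], TCP at [0.15, -0.555, 0.239] pointing down, gripper open.
Joint ranges: [-2.76, 2.76], [-0.86, 1.69], [-1.03, 1.26], [-2.2, 2.34], [-1.47, 1.5], [-3.14, 3.14]. Speed limits (rad/s): [2.57, 2.57, 3.14, 3.14, 3.14, 3.14].

## Interface

Orientations are given as a rotation vector (axis times angle).
In Python, from station import r, imaging gives the robot as it stands. Calls block until the motion is done:
- r.move_pose(position, orientation): joint-space move of the TCP to a pose.
- r.move_l(position, ori=None, max_speed=0.15): straight line of the TCP; ori=None keeps the orientation; max_speed is the mean speed in m/s.
- r.set_joints(angles): joint-space move.
- r.gripper_open() and r.close(squeeze=None): open the fingers fully, or close them until they stop; squeeze is the grip in N (None keeps the last).
- r.hold(seconds).
- r.inverse_kinematics(position, orientation): joint angles nearest the present ones, or None.
- r.read_state(): the state.
- imaging.grab_frame(name): name is "side" or "top"; returns a dict with "image" (400x640x3 uint8, blue, green, red), "z_map" (400x640 float32, m along the optical axis (not along the pixel's ray), 0 where there is no reading), "fx", "fy", "cx", "cy" (pixels), "dist" ([k1, k2, p1, p2, k3] as OpenCV has them; the pictures are not rectified), "R" (3x3) and "t" (3): a world point X has camera coordinates R X + t. Camera axes: x right, y down, z forward; pixel columns grow to the right and rows downward; lengths in m; the calibration is good to about 2 mm. A picture is of the moment at which its call begins.
A pose or a line that the arm cannot do raises r.Unreachable and nothing moves.
- r.close_job(): hands the job in; it is judged then, once.
The state is a dict: "time": time; "q": joint angles; "joint_velocities": joint speeds; "effort": joint torques, N m; "ee_pos": TCP position; "ee_rot": TCP orientation; "force": force on the tool from outside, world axes, zero at the start; "ft_torque": the same for the moment, N m; "opening": finger opening in m; "gripper_force": force on a finger pad.
Only numpy, scipy, OpenCV 4.12 (cv2) and the standard library are available. Lean on these libraries where they do the work, as an engineer would, in place of code of your own. Each camera call takes 0.05 s, during which the arm holds its last target. There are 200 camera calls.

## Working session

There is one attempt and no reset: what is moved stays moved. The work goes in short steps, each a Python script; the robot and the scene stay as the last script left them, time stands still between calls to the robot, and variables do not carry over. Pictures are saved under pics/ and viewed, at most 14 in all, crops included, and the job is handed in when it is done.

```bash
mkdir -p pics; ls
python3 - <<'E'
from station import r, imaging
import cv2,numpy as np
for n in("top","side"):
    f=imaging.grab_frame(n); cv2.imwrite(f"pics/a_{n}.png",f["image"]); np.savez(f"/tmp/a_{n}.npz",**f)
    print(n,f["fx"],f["cx"],f["cy"],f["dist"],(-f["R"].T@f["t"]).round(3),f["R"].round(3).tolist(), (f["z_map"]>0).mean())
s=r.read_state();print(s["ee_pos"],s["ee_rot"],r.tcp_to_tips,s["time"])
E
```

```text
pics
top 518.3451002519345 319.35508270921144 203.67552700423172 [0.03005801 0.         0.         0.         0.        ] [-0.353  0.365  1.338] [[-0.358, -0.934, 0.01], [-0.726, 0.271, -0.632], [0.587, -0.233, -0.775]] 0.99578125
side 438.97098187662897 315.6062920702981 196.88885421042733 [-0.05688652  0.          0.          0.          0.        ] [-0.503 -0.674  0.783] [[0.544, -0.839, 0.002], [-0.378, -0.247, -0.892], [0.749, 0.485, -0.451]] 0.99608984375
[ 0.15042185 -0.55453481  0.23849528] [-3.11248015e+00 -4.14517003e-01 -8.11277327e-06] 0.008 0.1
```

View pics/a_top.png

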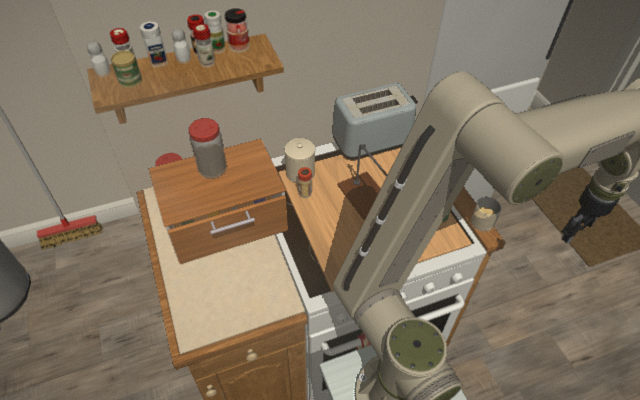

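View pics/a_side.png

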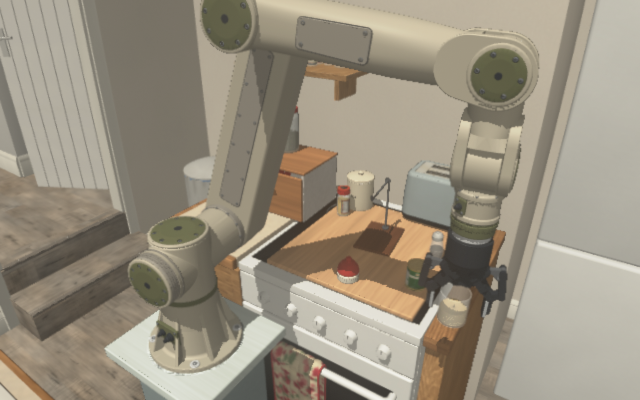

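The top view shows the drawer box with its handle at about (233,222) px, and the hook stand at about (365,180), partly hidden by the arm. The side view shows the stand at about (385,220). I'll zoom in on both and build the point helpers.

```bash
cat > h.py <<'E'
import numpy as np, cv2
from scipy.spatial.transform import Rotation as Ro
def K(f): return np.array([[f["fx"],0,f["cx"]],[0,f["fy"],f["cy"]],[0,0,1.]])
def rays(f,uv):
    n=cv2.undistortPoints(np.float64(uv).reshape(-1,1,2),K(f),np.float64(f["dist"])).reshape(-1,2)
    return np.c_[n,np.ones(len(n))]
def cam(f): return -f["R"].T@f["t"]
def onplane(f,uv,z):
    d=rays(f,uv)@f["R"]; c=cam(f); return c+d*((z-c[2])/d[:,2])[:,None]
def cloud(f):
    v,u=np.mgrid[:400,:640]; p=rays(f,np.c_[u.ravel(),v.ravel()])*f["z_map"].reshape(-1,1)
    return ((p-f["t"])@f["R"]).reshape(400,640,3)
def tri(fa,a,fb,b):
    da=(rays(fa,[a])@fa["R"])[0]; db=(rays(fb,[b])@fb["R"])[0]
    ca,cb=cam(fa),cam(fb); s=np.linalg.lstsq(np.c_[da,-db],cb-ca,rcond=None)[0]
    pa,pb=ca+s[0]*da,cb+s[1]*db; return (pa+pb)/2,np.linalg.norm(pa-pb)
def proj(f,X):
    return cv2.projectPoints(np.float64(X).reshape(-1,1,3),cv2.Rodrigues(f["R"])[0],f["t"],K(f),np.float64(f["dist"]))[0].reshape(-1,2)
def crop(im,u0,u1,v0,v1,s): return cv2.resize(im[v0:v1,u0:u1],None,fx=s,fy=s,interpolation=cv2.INTER_CUBIC)
E
python3 - <<'E'
from h import *
t=dict(np.load('/tmp/a_top.npz'));s=dict(np.load('/tmp/a_side.npz'))
a=crop(t["image"],140,440,120,270,2.6);b=crop(s["image"],320,460,160,290,2.3);
im=np.zeros((a.shape[0]+b.shape[0]-0,a.shape[1],3),np.uint8)[:600]
im=cv2.resize(a,(560,280));b=crop(s["image"],240,500,150,300,2.15);
b=cv2.resize(b,(560,320));cv2.imwrite('pics/a_crop.png',np.vstack([im,b]))
c=cloud(t)
for u,v in[(180,195),(250,165),(265,145),(200,210),(165,215),(285,200),(210,228),(255,218),(240,290),(280,230),(320,200),(365,190),(300,185)]:print((u,v),c[v,u].round(3))
c=cloud(s)
for u,v in[(388,185),(375,240),(390,215),(300,270),(346,272),(415,270),(344,200)]:print((u,v),c[v,u].round(3))
E
```

```text
(180, 195) [0.685 0.384 0.192]
(250, 165) [0.731 0.162 0.191]
(265, 145) [0.928 0.064 0.061]
(200, 210) [0.61  0.343 0.194]
(165, 215) [0.628 0.437 0.192]
(285, 200) [0.587 0.1   0.161]
(210, 228) [0.587 0.329 0.131]
(255, 218) [0.593 0.195 0.11 ]
(240, 290) [0.436 0.296 0.003]
(280, 230) [0.589 0.122 0.02 ]
(320, 200) [ 0.661 -0.04   0.018]
(365, 190) [ 0.643 -0.195  0.025]
(300, 185) [0.696 0.016 0.078]
(388, 185) [ 0.681 -0.182  0.189]
(375, 240) [ 0.6   -0.188  0.027]
(390, 215) [ 0.795 -0.153  0.017]
(300, 270) [ 0.346 -0.072  0.019]
(346, 272) [ 0.365 -0.213  0.057]
(415, 270) [ 0.442 -0.38   0.083]
(344, 200) [ 0.692 -0.019  0.084]
```

View pics/a_crop.png

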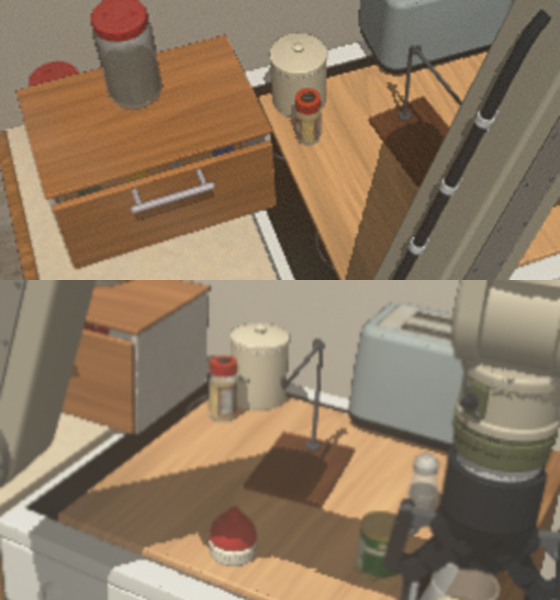

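The enlarged crop shows:
- **Drawer box:** its front is at x≈0.59, and the handle bar is clearly visible. Coloured loops show through the gap above the front.
- **Hook:** it runs from the post top toward the camera.
- **Egg timer:** it stands at about (0.37,-0.21).

Next I'll fit the drawer face and handle.

Run:
```python
from h import *
t=dict(np.load('/tmp/a_top.npz'));c=cloud(t)
m=np.zeros((400,640),np.uint8);cv2.fillPoly(m,[np.array([(172,216),(278,192),(284,225),(182,248)])],1)
P=c[m>0]; P=P[(P[:,0]>.5)&(P[:,0]<.62)&(P[:,2]>.03)&(P[:,2]<.175)]
A=P
for _ in range(8):
    k=np.polyfit(A[:,1],A[:,0],1); e=P[:,0]-np.polyval(k,P[:,1]); A=P[abs(e)<.008]
H=P[(e<-.022)&(e>-.06)&(P[:,2]>.1)]
print("face",k,len(A),"handle",len(H),H.mean(0),H.min(0),H.max(0), np.polyfit(H[:,1],H[:,0],1))
# top plane
T=c[(abs(c[...,2]-.19)<.006)&(c[...,0]>.5)&(c[...,1]>0)&(c[...,0]<.9)]
print("top",len(T),T[:,2].mean(),cv2.minAreaRect(T[:,:2].astype(np.float32)))
hsv=cv2.cvtColor(t["image"],cv2.COLOR_BGR2HSV)
```

```text
face [-0.0207415   0.59255184] 2509 handle 192 [0.54973169 0.27002683 0.16416684] [0.54169105 0.20555937 0.15555161] [0.56561246 0.33320647 0.17161229] [-0.02218497  0.55572222]
top 6363 0.19027510907107897 ((0.7141315340995789, 0.27203741669654846), (0.24253566563129425, 0.35850441455841064), 0.9350767135620117)
```

```bash
cat >> h.py <<'E'
def down(a):
    "tool down, closing line along heading a"
    y=np.array([np.cos(a),np.sin(a),0]);z=np.array([0,0,-1.]);return Ro.from_matrix(np.c_[np.cross(y,z),y,z]).as_rotvec()
def best(r,p,a):
    "half-turn choice with last joint nearest mid range"
    c=[]
    for k in(0,np.pi,-np.pi):
        q=r.inverse_kinematics(p,down(a+k))
        if q is not None: c.append((abs(q[5]),a+k))
    return down(min(c)[1])
E
python3 - <<'E'
from h import *; from station import r,imaging
def st(l):
    s=r.read_state();print(l,round(s["time"],1),np.round(s["ee_pos"],3),np.round(s["force"],1),round(s["opening"],3))
r.move_l([.15,-.555,.38]);u=np.array([np.cos(.021),np.sin(.021)])
p=np.array([.552,.270])-.031*u
o=best(r,[*p,.30],.021)
r.move_pose([*p,.30],o);st("above")
r.move_l([*p,.131]);st("in")
p2=p-(.012+.160)*u; r.move_l([*p2,.131],max_speed=.08);st("pulled")
p2=p2-.010*u; r.move_l([*p2,.131],max_speed=.03);st("end")
p3=p2+.008*u; r.move_l([*p3,.131]);st("b")
r.move_l([*p3,.30]);r.move_l([.36,.0,.42],max_speed=.3) if 0 else None
for n in("top","side"):
    f=imaging.grab_frame(n); cv2.imwrite(f"pics/b_{n}.png",f["image"]); np.savez(f"/tmp/b_{n}.npz",**f)
E
```

```text
above 4.4 [0.521 0.269 0.3  ] [ 0.9 -0.1 -1.5] 0.086
in 5.6 [0.522 0.27  0.132] [ 0.8 -0.3 -0.1] 0.085
pulled 7.9 [0.349 0.266 0.131] [0.7 0.2 0.8] 0.085
end 8.4 [0.344 0.266 0.131] [ 19.6  -1.  -13.6] 0.085
b 8.7 [0.346 0.265 0.131] [ 0.2 -0.2  1. ] 0.086
```

Run:
```python
from h import *
a=cv2.imread('pics/b_top.png');b=cv2.imread('pics/b_side.png')
cv2.imwrite('pics/b2.png',np.hstack([cv2.resize(a,(400,250)),cv2.resize(b,(400,250))]))
```

```text
(no output)
```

View pics/b2.png

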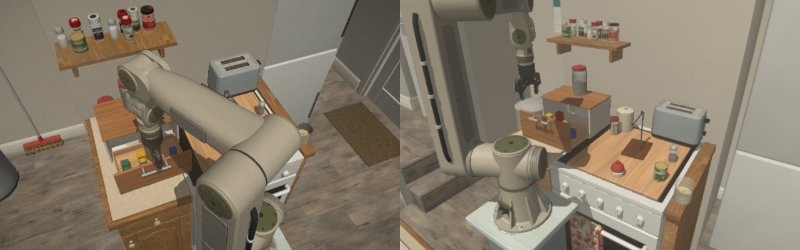

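The drawer is now open, with colours visible in it at about (150,160) in the left half-size view. The hook is clear in the side view at about (640,130) in the combined picture. I'll go back to the start posture for an unobstructed drawer view and crop the hook from these frames.

Run:
```python
from h import *; from station import r,imaging
r.move_pose([.15,-.555,.38],[-3.1125,-.4145,0])
F={}
for n in("top","side"):
    f=imaging.grab_frame(n); F[n]=f; np.savez(f"/tmp/c_{n}.npz",**f)
bt=dict(np.load('/tmp/b_top.npz'))
X=F["side"]["image"]
a=crop(F["top"]["image"],150,310,190,300,2.5); b=crop(X,180,340,130,240,2.5)
c=crop(bt["image"],380,480,130,230,3);d=crop(X,340,440,160,260,3)
print(a.shape,c.shape)
g=np.zeros((575,800,3),np.uint8);g[:275,:400]=a;g[:275,400:]=b;g[275:,:300]=c;g[275:,400:700]=d
cv2.imwrite('pics/c.png',g)
```

```text
(275, 400, 3) (300, 300, 3)
```

View pics/c.png

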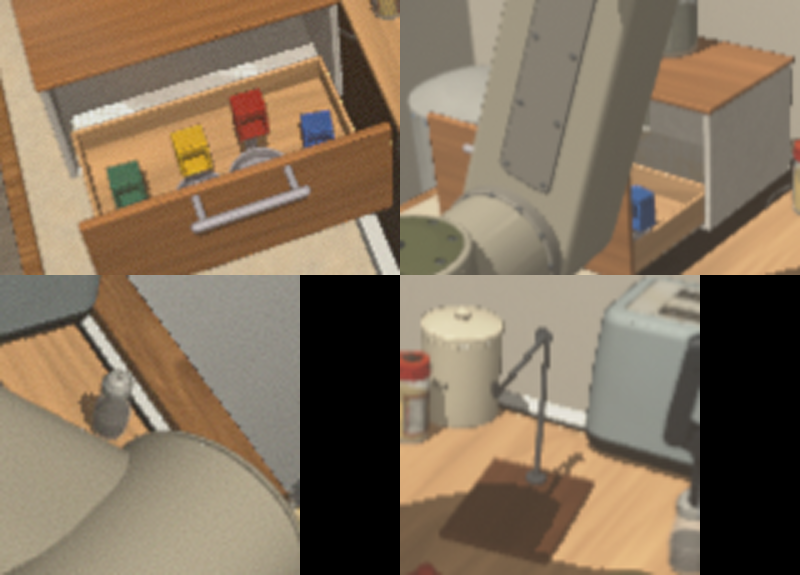

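The pictures show all four cups: green, yellow, red and blue from left to right, each with its cup toward the robot and its eye along about x. In the full side frame, the hook tip is at about (372,197), the rod's post end at (388,181), and the plate corners are visible. Next I'll measure loop tops and hook.

Run:
```python
from h import *
t=dict(np.load('/tmp/c_top.npz'));s=dict(np.load('/tmp/c_side.npz'))
ct=cloud(t);hsv=cv2.cvtColor(t["image"],cv2.COLOR_BGR2HSV)
roi=np.zeros((400,640),bool);roi[215:275,180:300]=1
hues={"red":(lambda h:(h<7)|(h>172),.168),"yellow":(lambda h:(h>19)&(h<33),.138),"green":(lambda h:(h>45)&(h<90),.110),"blue":(lambda h:(h>100)&(h<130),.084)}
for n,(g,zt) in hues.items():
    h,S,V=[hsv[...,i].astype(int) for i in range(3)]
    m=roi&g(h)&(S>(150 if n in("yellow","red") else 90))
    k,l,stt,_=cv2.connectedComponentsWithStats(m.astype(np.uint8)); i=1+np.argmax(stt[1:,4]); m=l==i
    top=m&(abs(ct[...,2]-zt)<.010)
    v,u=np.nonzero(top); P=onplane(t,np.c_[u,v],zt)
    print(n,stt[i],"zmax",np.percentile(ct[m][:,2],95).round(3),top.sum(),"rect",cv2.minAreaRect(P[:,:2].astype(np.float32)),P.mean(0).round(3))
uv=[(371.7,221.7),(404,230),(390.7,255),(353.7,246.7)]
P=onplane(s,uv,.026);print(P.round(3),np.linalg.norm(np.diff(P,axis=0),axis=1))
print("tip",onplane(s,[(371.7,197)],.222),"rodpost",onplane(s,[(387.7,181)],.2085),"postbase",onplane(s,[(385.7,227.7)],.026))
m=(hsv[...,2]<150)
```

```text
red [242 226  15  20 200] zmax 0.173 124 rect ((0.5091874003410339, 0.2325548529624939), (0.03405071794986725, 0.03450450673699379), 86.9173355102539) [0.509 0.233 0.168]
yellow [218 240  17  21 235] zmax 0.142 127 rect ((0.5060937404632568, 0.3036368787288666), (0.034705907106399536, 0.035103652626276016), 2.1483614444732666) [0.506 0.304 0.138]Traceback (most recent call last):
  File "<stdin>", line 9, in <module>
    return _wrapfunc(a, 'argmax', axis=axis, out=out, **kwds)
    return bound(*args, **kwds)
ValueError: attempt to get argmax of an empty sequence
```

```bash
cat >> h.py <<'E'
HU={"red":(lambda h:(h<7)|(h>172),.168,150),"yellow":(lambda h:(h>19)&(h<33),.138,150),"green":(lambda h:(h>45)&(h<95),.110,60),"blue":(lambda h:(h>100)&(h<130),.084,90)}
def cups(t,names=HU,dz=0,roi=(slice(205,290),slice(180,305)),tol=.007):
    ct=cloud(t);h,S,V=[x.astype(int) for x in cv2.split(cv2.cvtColor(t["image"],cv2.COLOR_BGR2HSV))];out={}
    R=np.zeros(h.shape,bool);R[roi]=1
    for n in names:
        g,zt,s=HU[n]; m=R&g(h)&(S>s)
        k,l,st,_=cv2.connectedComponentsWithStats(m.astype(np.uint8))
        if k<2: print(n,"none");continue
        m=l==1+np.argmax(st[1:,4]); zt+=dz; top=m&(abs(ct[...,2]-zt)<tol)
        if top.sum()<20: print(n,"few",m.sum(),top.sum());continue
        v,u=np.nonzero(top);P=onplane(t,np.c_[u,v],zt)
        rc=cv2.minAreaRect(P[:,:2].astype(np.float32));out[n]=np.array(rc[0])
        v2,u2=np.nonzero(m)
        print(n,m.sum(),top.sum(),"z95",np.percentile(ct[m][:,2],95).round(3),"c",np.round(rc[0],4),"sz",np.round(rc[1],3),"ang",round(rc[2],1),"mean",P.mean(0)[:2].round(3))
    return out
E
python3 - <<'E'
from h import *
t=dict(np.load('/tmp/c_top.npz'));s=dict(np.load('/tmp/c_side.npz'))
cups(t)
print(cv2.cvtColor(t["image"][262:266,199:203],cv2.COLOR_BGR2HSV)[0].tolist())
uv=[(371.7,221.7),(404,230),(390.7,255),(353.7,246.7)]
P=onplane(s,uv,.026);print(P.round(3).tolist(),np.linalg.norm(np.diff(P,axis=0),axis=1))
print("tip",onplane(s,[(371.7,197)],.222),"rodpost",onplane(s,[(387.7,181)],.2085),"postbase",onplane(s,[(385.7,227.7)],.026))
cs=cloud(s); d=cs[165:205,368:394]; m=(d[...,0]<.75)&(d[...,2]>.2); print(m.sum()); Q=d[m]; print(Q.min(0),Q.max(0)); print(np.polyfit(Q[:,0],Q[:,1],1),Q.round(3)[::4].tolist())
E
```

```text
red 200 119 z95 0.173 c [0.5094 0.2327] sz [0.034 0.034] ang 89.1 mean [0.51  0.233]
yellow 235 120 z95 0.142 c [0.5061 0.3038] sz [0.035 0.035] ang 0.8 mean [0.507 0.304]
green 162 104 z95 0.114 c [0.5037 0.3818] sz [0.033 0.031] ang 86.9 mean [0.505 0.382]
blue 109 92 z95 0.089 c [0.5144 0.1553] sz [0.033 0.031] ang 81.0 mean [0.514 0.155]
[[64, 74, 113], [61, 63, 114], [62, 71, 108], [67, 70, 113]]
[[0.701, -0.125, 0.026], [0.711, -0.241, 0.026], [0.551, -0.265, 0.026], [0.53, -0.148, 0.026]] [0.11574375 0.16108379 0.11824008]
tip [[ 0.5157196  -0.20482217  0.222     ]] rodpost [[ 0.66776883 -0.18585376  0.2085    ]] postbase [[ 0.69089532 -0.18308696  0.026     ]]
94
[-0.50258239 -0.674172    0.20460553] [ 0.67316571 -0.17428335  0.7834727 ]
[ 0.41744754 -0.44542729] [[-0.503, -0.674, 0.783], [0.667, -0.186, 0.223], [0.671, -0.185, 0.217], [0.666, -0.184, 0.215], [0.67, -0.175, 0.208], [0.673, -0.188, 0.21], [0.657, -0.188, 0.213], [0.646, -0.186, 0.214], [0.668, -0.19, 0.206], [0.629, -0.187, 0.214], [0.619, -0.189, 0.215], [0.613, -0.192, 0.214], [0.621, -0.192, 0.208], [0.589, -0.193, 0.215], [0.585, -0.195, 0.213], [0.58, -0.198, 0.213], [0.561, -0.197, 0.214], [0.561, -0.197, 0.21], [0.549, -0.196, 0.212], [0.515, -0.203, 0.225], [0.544, -0.202, 0.213], [0.537, -0.202, 0.212], [0.534, -0.204, 0.211], [0.519, -0.202, 0.21]]
```

```bash
cat > act.py <<'E'
from h import *; from station import r,imaging
TOP={"red":.168,"yellow":.138,"green":.110,"blue":.084}
def st(l):
    s=r.read_state();print(l,round(s["time"],1),np.round(s["ee_pos"],3),"F",np.round(s["force"],1),"op",round(s["opening"],4),"g",round(s["gripper_force"],1))
    return s
s=dict(np.load('/tmp/c_side.npz'));d=cloud(s)[165:205,368:394];m=(d[...,0]<.668)&(d[...,0]>.5)&(d[...,2]>.2)&(d[...,2]<.23);Q=d[m]
k=np.polyfit(Q[:,0],Q[:,1],1);YAW=np.arctan(k[0]);U=np.array([np.cos(YAW),np.sin(YAW)])
TIPX=.5155; O=np.array([TIPX,np.polyval(k,TIPX)])+.172*U
def W(x,z): return [*(O+x*U),z]
def snap(names,tag):
    f=imaging.grab_frame("top");np.savez(f"/tmp/{tag}_top.npz",**f);return f,cups(f,names)
def pick(n,c,yaw=.02):
    p=np.array(c)+[.002,0];o=best(r,[*p,.30],yaw+np.pi/2)
    r.move_pose([*p,.36],o);r.move_l([*p,TOP[n]+.03],max_speed=.25);r.move_l([*p,TOP[n]-.025],max_speed=.1)
    st("at");r.close(50);st("closed")
    r.move_l([*p,.30],max_speed=.15);r.move_l([*p,.40],max_speed=.25);st("lifted")
E
python3 - <<'E'
from act import *
print(k,YAW,O,len(Q))
f,c=snap(HU,"d")
pick("red",c["red"])
f=imaging.grab_frame("side");np.savez("/tmp/d_side.npz",**f);cv2.imwrite("pics/d.png",f["image"])
E
```

```text
[ 0.1226278  -0.26674761] 0.12201860896020071 [ 0.68622117 -0.18259782] 75
red 200 118 z95 0.172 c [0.5092 0.2323] sz [0.035 0.034] ang 87.2 mean [0.51  0.233]
yellow 236 120 z95 0.142 c [0.5068 0.3045] sz [0.035 0.033] ang 88.0 mean [0.507 0.304]
green 170 102 z95 0.114 c [0.5045 0.3815] sz [0.034 0.03 ] ang 86.7 mean [0.505 0.381]
blue 108 96 z95 0.088 c [0.5145 0.1549] sz [0.033 0.03 ] ang 77.2 mean [0.514 0.155]
at 17.7 [0.512 0.232 0.144] F [-0.8  0.4  0.1] op 0.0852 g 0.0
closed 18.2 [0.512 0.232 0.144] F [ 1.2 -0.2  2.4] op 0.0355 g 49.7
lifted 20.0 [0.511 0.232 0.399] F [-0.   0.2 -2.6] op 0.0356 g 49.5
```

View pics/d.png

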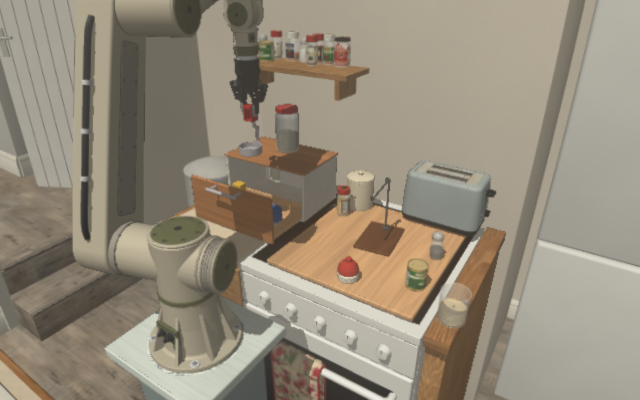

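The red cup hangs level in the jaws at about (250,115) px, and the worktop is undisturbed. Now to the hook: I'll stop in front of the tip and check.

```bash
cat >> act.py <<'E'
ZP=.2195
def pre():
    o=best(r,W(-215,.4) if 0 else W(-.215,.40),YAW+np.pi/2)
    r.move_pose(W(-.215,.40),o);r.move_l(W(-.215,ZP),max_speed=.2);return st("pre")
E
python3 - <<'E'
from act import *
pre()
g=[]
for n,b in(("side",(300,420,130,250)),("top",(290,410,130,250))):
    f=imaging.grab_frame(n);np.savez(f"/tmp/e_{n}.npz",**f)
    im=f["image"].copy()
    for x,z in((-.018,.2125),(-.165,.2125)):
        q=proj(f,W(x,z-.0035))[0]; cv2.circle(im,tuple(int(a) for a in q.round()),1,(255,0,255),-1)
    u,v=proj(f,W(-.19,.2))[0].astype(int); g.append(crop(im,u-60,u+60,v-60,v+60,3.3))
cv2.imwrite("pics/e.png",np.hstack(g))
E
```

```text
pre 22.7 [ 0.474 -0.209  0.221] F [-0.7 -0.3 -1.8] op 0.0358 g 49.4
```

View pics/e.png

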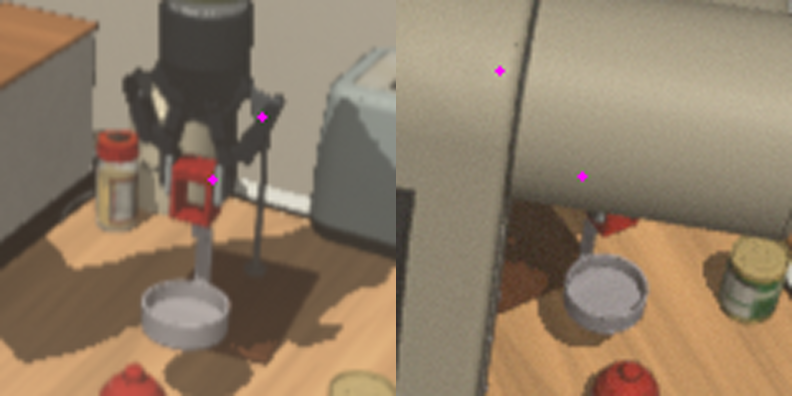

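The cup's eye faces the side camera at about (193,190) in the left crop, and the rod overlay matches. A quick numeric check of the loop's height and side offset against the rod comes next, then insertion.

```bash
cat >> act.py <<'E'
def looppos(f,n,x=-.230):
    "front face of loop cast onto vertical plane at stand x; returns lateral & z extents"
    h,S,V=[a.astype(int) for a in cv2.split(cv2.cvtColor(f["image"],cv2.COLOR_BGR2HSV))]
    u0,v0=proj(f,W(x,.21))[0].astype(int);R=np.zeros(h.shape,bool);R[v0-20:v0+20,u0-20:u0+20]=1
    m=R&HU[n][0](h)&(S>HU[n][2]); m&=abs(((cloud(f)[...,:2]-O)@U)-x)<.012
    v,u=np.nonzero(m);d=rays(f,np.c_[u,v])@f["R"];c=cam(f);t=(x-(c[:2]-O)@U)/(d[:,:2]@U)
    P=c+d*t[:,None];lat=(P[:,:2]-O)@np.array([-U[1],U[0]])
    print(n,m.sum(),"lat",np.percentile(lat,[1,99]).round(4),"z",np.percentile(P[:,2],[1,99]).round(4))
E
python3 - <<'E'
from act import *
looppos(dict(np.load("/tmp/e_side.npz")),"red")
E
```

```text
red 81 lat [-0.0193  0.0114] z [0.2016 0.2527]
```

Run:
```python
from act import *
f=dict(np.load("/tmp/e_side.npz"));c=cloud(f)
h,S,V=[a.astype(int) for a in cv2.split(cv2.cvtColor(f["image"],cv2.COLOR_BGR2HSV))]
u0,v0=proj(f,W(-.23,.21))[0].astype(int);R=np.zeros(h.shape,bool);R[v0-20:v0+20,u0-20:u0+20]=1
m=R&HU["red"][0](h)&(S>110);m&=c[...,0]<.6
P=c[m];x=(P[:,:2]-O)@U;l=(P[:,:2]-O)@np.array([-U[1],U[0]])
print(m.sum(),np.percentile(x,[2,25,50,75,98]).round(3),np.percentile(l,[2,50,98]).round(3),np.percentile(P[:,2],[2,50,98]).round(3))
v,u=np.nonzero(m);print(u.min(),u.max(),v.min(),v.max())
# predicted corner pixels of loop nominal (TCP z .221 -> top .246)
n=np.array([-U[1],U[0]])
for a in(-.018,.018):
  for z in(.196,.246): print(a,z,proj(f,[*(O-.23*U+a*n),z])[0].round(1))
for vv in range(v.min(),v.max()+1): print(vv,''.join('#' if m[vv,q] else '.' for q in range(u.min(),u.max()+1)))
```

```text
210 [-0.229 -0.225 -0.222 -0.214 -0.202] [-0.019  0.     0.015] [0.198 0.228 0.248]
346 373 192 214
-0.018 0.196 [369.8 215.3]
-0.018 0.246 [370.9 199. ]
0.018 0.196 [357.5 212.5]
0.018 0.246 [358.4 196.4]
192 #...........................
193 .................####.#.....
194 ................###########.
195 ...............#############
196 ..............#############.
197 ..............#############.
198 ..............#############.
199 ..............#############.
200 ..............############..
201 ..............#####...####..
202 ..............####......##..
203 ..............####......##..
204 ..............####......##..
205 ..............####......##..
206 ..............####......##..
207 ..............####......##..
208 ..............#######...###.
209 .............###############
210 .............###############
211 ..............#############.
212 ................##########..
213 ....................######..
214 .......................##...
```

Observed edges match the nominal projection to about 1 px, so the loop sits about 2 mm high. I'll lower the travel height 2 mm and insert, watching the force.

```bash
sed -i 's/^ZP=.*/ZP=.2175/' act.py
cat >> act.py <<'E'
def hang(xf):
    F0=np.array(r.read_state()["force"])
    for x,z in[(-.19,ZP),(-.165,ZP),(-.143,ZP),(-.143,ZP-.010),((xf-.143)/2,ZP-.010),(xf,ZP-.010)]:
        r.move_l(W(x,z),max_speed=.08);s=r.read_state();dF=np.array(s["force"])-F0;print(x,z,dF.round(1))
        if abs(dF[:2]).max()>6 or dF[2]>6: print("STOP");return False
    for z in np.arange(ZP-.013,.190,-.002):
        r.move_l(W(xf,z),max_speed=.05);dF=np.array(r.read_state()["force"])-F0
        if dF[2]>1.5: break
    print("rest at",round(z,4),dF.round(1)); return True
def away():
    p=np.array(r.read_state()["ee_pos"]);r.gripper_open();st("open");r.move_l([p[0],p[1],.30],max_speed=.12);r.move_l([p[0],p[1],.38],max_speed=.25)
E
python3 - <<'E'
from act import *
if hang(-.042):
    f=imaging.grab_frame("side");cv2.imwrite("pics/f0.png",f["image"])
E
```

```text
-0.19 0.2175 [ 0.5 -0.3  0.9]
-0.165 0.2175 [0.4 1.1 0. ]
-0.143 0.2175 [1.5 0.4 0.2]
-0.143 0.2075 [1.3 0.4 0.2]
-0.0925 0.2075 [0.  1.2 0.3]
-0.042 0.2075 [ 1.3 -0.  -0. ]
rest at 0.1985 [-1.   1.2  5.3]
```

Run:
```python
from act import *
away();r.move_pose([.30,-.45,.40],best(r,[.30,-.45,.40],YAW+np.pi/2))
f,c=snap(["yellow","green","blue"],"g");g=imaging.grab_frame("side")
a=crop(g["image"],310,430,150,270,3.3);b=crop(f["image"],170,320,190,310,2.6)
b=cv2.resize(b,(396,396));cv2.imwrite("pics/g.png",np.hstack([a,b]));st("")
```

```text
open 27.6 [ 0.645 -0.188  0.198] F [ 0.2 -0.   1.2] op 0.0857 g 0.0
yellow 235 121 z95 0.142 c [0.5062 0.304 ] sz [0.035 0.035] ang 90.0 mean [0.507 0.304]
green 163 105 z95 0.115 c [0.5037 0.3818] sz [0.033 0.031] ang 86.9 mean [0.505 0.382]
blue 110 96 z95 0.089 c [0.5141 0.1554] sz [0.033 0.031] ang 80.9 mean [0.514 0.155]
 30.8 [ 0.301 -0.45   0.4  ] F [ 0.9 -0.3 -1. ] op 0.0854 g 0.0
```

View pics/g.png

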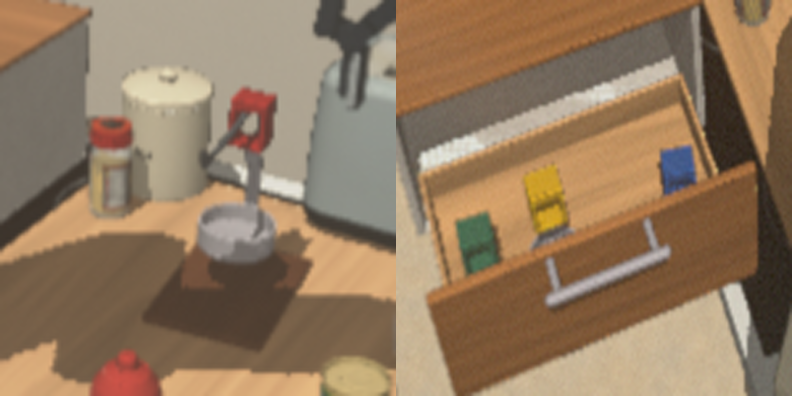

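Red hangs on the rod against the post side with its cup facing the tip, and the drawer still holds yellow, green and blue. Next is yellow.

```bash
cat >> act.py <<'E'
def do(n,c,xf):
    pick(n,c); s=r.read_state()
    if not .033<s["opening"]<.039: print("BAD GRASP");return
    pre();f=imaging.grab_frame("side");np.savez(f"/tmp/p_{n}.npz",**f)
    cc=cloud(f);h,S,V=[a.astype(int) for a in cv2.split(cv2.cvtColor(f["image"],cv2.COLOR_BGR2HSV))]
    m=HU[n][0](h)&(S>min(110,HU[n][2]))&(np.linalg.norm(cc-np.array(W(-.215,.218)),axis=2)<.05);P=cc[m]
    print("loop in hand: x",np.percentile((P[:,:2]-O)@U,[2,50,98]).round(3),"lat",np.percentile((P[:,:2]-O)@[-U[1],U[0]],[2,98]).round(3),"z",np.percentile(P[:,2],[2,98]).round(3),m.sum())
    if not hang(xf): return
    away();r.move_pose([.30,-.45,.40],best(r,[.30,-.45,.40],YAW+np.pi/2))
    g=imaging.grab_frame("side");cv2.imwrite(f"pics/h_{n}.png",crop(g["image"],310,430,150,270,3.3))
E
python3 - <<'E'
from act import *
do("yellow",[.5065,.304],-.076)
f,c=snap(["green","blue"],"i")
E
```

```text
at 35.1 [0.509 0.304 0.114] F [ 0.5 -0.4  0.7] op 0.0853 g 0.0
closed 35.6 [0.509 0.304 0.114] F [ 1.5 -1.1  3.5] op 0.0355 g 50.3
lifted 37.6 [0.509 0.304 0.399] F [-0.4  0.9 -0.8] op 0.0354 g 49.9
pre 40.5 [ 0.474 -0.209  0.219] F [ 0.8  0.1 -0.4] op 0.0353 g 49.9
loop in hand: x [-0.228 -0.222 -0.199] lat [-0.02   0.016] z [0.196 0.246] 222
-0.19 0.2175 [-0.5 -0.4 -1.1]
-0.165 0.2175 [ 0.   0.1 -0.9]
-0.143 0.2175 [-0.5 -0.2 -0.5]
-0.143 0.2075 [-1.3 -0.7 -1.5]
-0.10949999999999999 0.2075 [-0.3 -0.5 -1.2]
-0.076 0.2075 [ 0.4  1.  -1.1]
rest at 0.1985 [-2.1  0.1  5.4]
open 44.9 [ 0.611 -0.192  0.198] F [-0.5 -0.4 -0. ] op 0.0856 g 0.0
green 161 103 z95 0.114 c [0.5037 0.3815] sz [0.034 0.031] ang 86.7 mean [0.505 0.382]
blue 28 28 z95 0.087 c [0.4935 0.1686] sz [0.031 0.009] ang 86.5 mean [0.494 0.169]
```

View pics/h_yellow.png

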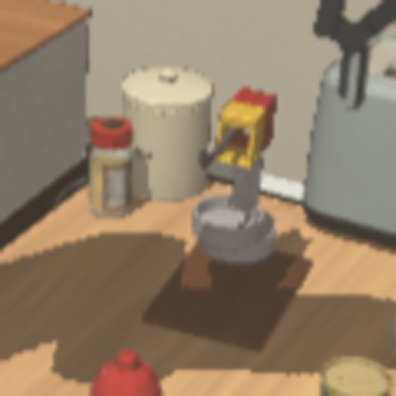

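Yellow hangs in front of red. Blue has been knocked toward the drawer's front panel and is mostly hidden from the top camera. I'll do green now and then find blue.

Run:
```python
from act import *
do("green",[.504,.3817],-.110)
f,c=snap(["blue"],"j");s=imaging.grab_frame("side");np.savez("/tmp/j_side.npz",**s)
a=cv2.imread("pics/h_green.png");b=cv2.resize(crop(f["image"],220,310,190,280,4),(396,396))
u,v=proj(s,[.5,.16,.08])[0].astype(int);d=cv2.resize(crop(s["image"],u-40,u+40,v-20,v+20,5),(400,200));print(u,v)
g=np.zeros((600,800,3),np.uint8);g[:396,:396]=a;g[:396,400:796]=b;g[398:598,:400]=d;cv2.imwrite("pics/j.png",g)
```

```text
at 52.7 [0.506 0.382 0.086] F [0.7 0.2 0.1] op 0.0855 g 0.0
closed 53.2 [0.506 0.382 0.086] F [-0.2  0.9  2.8] op 0.0359 g 48.7
lifted 55.4 [0.506 0.382 0.4  ] F [ 0.9  0.8 -1.9] op 0.0361 g 48.5
pre 58.5 [ 0.474 -0.209  0.219] F [ 0.4 -0.9 -0.1] op 0.0359 g 48.5
loop in hand: x [-0.228 -0.221 -0.206] lat [-0.018  0.013] z [0.197 0.246] 97
-0.19 0.2175 [ 0.4 -0.7  0.5]
-0.165 0.2175 [ 0.1 -0.8 -0.7]
-0.143 0.2175 [ 1.4 -0.7  0.1]
-0.143 0.2075 [ 0.7 -1.   0. ]
-0.1265 0.2075 [-0.  -1.   0.1]
-0.11 0.2075 [1.1 0.1 0.7]
rest at 0.1985 [-0.5 -0.   6.2]
open 62.5 [ 0.577 -0.196  0.198] F [-0.8 -0.7 -0.8] op 0.0853 g 0.0
blue 26 25 z95 0.089 c [0.4939 0.1686] sz [0.031 0.008] ang 86.5 mean [0.494 0.169]
269 209
```

View pics/j.png

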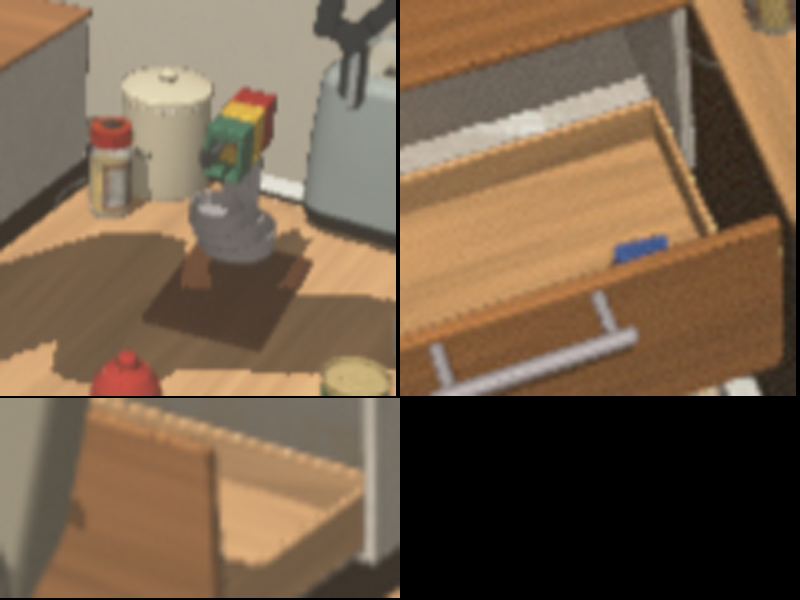

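Green hangs correctly in front of yellow. Only the back edge of blue's loop is visible, at about (615–667, 240) in the right crop, and its slope looks turned relative to the drawer. I'll measure that edge.

Run:
```python
from act import *
for tag in("g","j"):
    f=dict(np.load(f"/tmp/{tag}_top.npz"));im=f["image"].astype(int)
    B=(im[...,0]-im[...,2])   # blue minus red, wood is negative
    pts=[]
    u0,u1=(262,290)
    for u in range(u0,u1):
        col=B[215:275,u];i=np.where(col>40)[0]
        if len(i)==0: continue
        j=i[0]; a,b=col[j-1],col[j]; thr=25
        # crossing of half level
        jj=j
        while col[jj]>thr: jj-=1
        pts.append((u,215+jj+(thr-col[jj])/(col[jj+1]-col[jj]),len(i)))
    P=onplane(f,[p[:2] for p in pts],.084)
    print(tag);print(np.c_[np.array(pts).round(1),P[:,:2].round(4)].tolist())
c=cloud(dict(np.load("/tmp/j_top.npz")));
```

```text
g
[[271.0, 235.7, 6.0, 0.5327, 0.1656], [272.0, 235.4, 12.0, 0.5328, 0.1625], [273.0, 235.1, 10.0, 0.5329, 0.1593], [274.0, 235.0, 10.0, 0.532, 0.1565], [275.0, 234.9, 10.0, 0.5312, 0.1536], [276.0, 234.8, 9.0, 0.5306, 0.1507], [277.0, 234.7, 10.0, 0.53, 0.1478], [278.0, 234.4, 10.0, 0.5298, 0.1447], [279.0, 234.0, 9.0, 0.5303, 0.1415], [280.0, 234.0, 9.0, 0.5293, 0.1387], [281.0, 234.5, 9.0, 0.5266, 0.1364], [282.0, 238.6, 5.0, 0.5113, 0.1384]]
j
[[269.0, 245.8, 2.0, 0.5, 0.1821], [270.0, 245.5, 3.0, 0.5003, 0.1789], [271.0, 245.1, 3.0, 0.5004, 0.1758], [272.0, 245.0, 3.0, 0.4998, 0.173], [273.0, 244.8, 3.0, 0.4994, 0.17], [274.0, 244.7, 3.0, 0.4989, 0.1671], [275.0, 244.2, 3.0, 0.4993, 0.1639], [276.0, 244.2, 2.0, 0.4985, 0.1611], [277.0, 243.9, 2.0, 0.4985, 0.158], [278.0, 243.7, 3.0, 0.498, 0.1551], [279.0, 243.5, 2.0, 0.4975, 0.1522]]
```

```bash
sed -i 's/def do(n,c,xf):/def do(n,c,xf,yaw=.02):/; s/    pick(n,c); s=/    pick(n,c,yaw); s=/; s/(-.143,ZP)/(max(xf,-.143),ZP)/; s/(-.143,ZP-.010)/(max(xf,-.143),ZP-.010)/' act.py
python3 - <<'E'
from act import *
do("blue",[.487,.1668],-.138,-.09)
s=imaging.grab_frame("side");np.savez("/tmp/k_side.npz",**s)
E
ls pics
```

```text
at 69.7 [0.49  0.167 0.06 ] F [-0.1  0.8  0.2] op 0.0857 g 0.0
closed 70.2 [0.489 0.167 0.059] F [-0.5 -0.2  3.4] op 0.0356 g 52.3
lifted 72.5 [0.489 0.167 0.4  ] F [-0.1 -0.1 -2. ] op 0.0352 g 51.9
pre 74.9 [ 0.474 -0.209  0.219] F [ 0.4  0.1 -0.7] op 0.0351 g 51.9
loop in hand: x [-0.233 -0.227 -0.208] lat [-0.018  0.013] z [0.197 0.247] 142
-0.19 0.2175 [-1.5 -0.   0.2]
-0.165 0.2175 [-0.4  0.1 -0.4]
-0.138 0.2175 [-0.5  0.2  0.4]
-0.138 0.2075 [-1.8  0.1 -0.1]
-0.1405 0.2075 [-0.4 -0.5 -0.7]
-0.138 0.2075 [-0.7 -0.2 -0.1]
rest at 0.1985 [0.2 0.5 5.7]
open 78.7 [ 0.549 -0.199  0.198] F [ 0.7 -0.3  0.5] op 0.0853 g 0.0
a_crop.png
a_side.png
a_top.png
b2.png
b_side.png
b_top.png
c.png
d.png
e.png
f0.png
g.png
h_blue.png
h_green.png
h_yellow.png
j.png
```

View pics/h_blue.png

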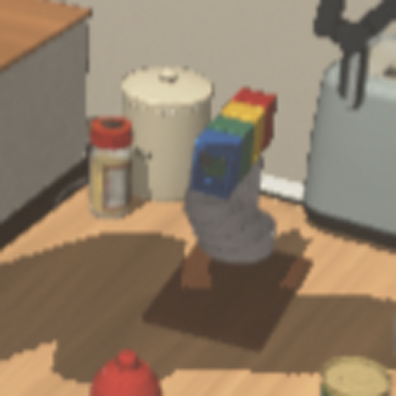

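All four hang in order: red, yellow, green, blue. Now I'll shut the drawer by pushing on the bar with closed fingers.

Run:
```python
from act import *
u=np.array([np.cos(.021),np.sin(.021)]);b0=np.array([.552,.270])
P=lambda d,z:[*(b0+d*u),z]   # d: tool centre relative to shut bar
o=best(r,P(-.225,.35),.021+np.pi/2)
r.move_pose(P(-.225,.38),o);r.close(20);r.move_l(P(-.225,.155),max_speed=.2);s0=st("in front")
r.move_l(P(-.030,.155),max_speed=.06);st("pushed")
F0=np.array(s0["force"])
for d in np.arange(-.027,.002,.0025):
    r.move_l(P(d,.155),max_speed=.03);F=np.array(r.read_state()["force"])-F0
    if F[0]<-12: break
print(d,F.round(1))
r.hold(.3);r.move_l(P(d-.05,.155),max_speed=.1);r.move_l(P(d-.05,.38),max_speed=.25);r.move_pose([.15,-.555,.38],[-3.1125,-.4145,0]);st("end")
f=imaging.grab_frame("top");g=imaging.grab_frame("side");c=cloud(f)
m=np.zeros((400,640),np.uint8);cv2.fillPoly(m,[np.array([(172,216),(278,192),(284,225),(182,248)])],1)
Q=c[m>0];Q=Q[(Q[:,0]>.5)&(Q[:,0]<.62)&(Q[:,2]>.03)&(Q[:,2]<.175)];A=Q
for _ in range(8): k=np.polyfit(A[:,1],A[:,0],1);e=Q[:,0]-np.polyval(k,Q[:,1]);A=Q[abs(e)<.008]
print("face",k,"at .27",np.polyval(k,.27))
cv2.imwrite("pics/z.png",np.vstack([cv2.resize(crop(f["image"],140,440,120,270,2),(560,280)),cv2.resize(crop(g["image"],240,500,150,300,2),(560,320))]))
```

```text
in front 86.2 [0.328 0.266 0.156] F [-0.3 -0.9  0.7] op 0.0002 g 0.0
pushed 89.6 [0.522 0.269 0.155] F [-2.  -1.1 -0.8] op 0.0003 g 0.6
-0.012000000000000007 [-13.6   0.9   8.5]
end 96.5 [ 0.151 -0.555  0.38 ] F [-0.5 -0.2  0.3] op -0.0 g 0.0
face [-0.02130743  0.59369157] at .27 0.5879385599121314
```

View pics/z.png

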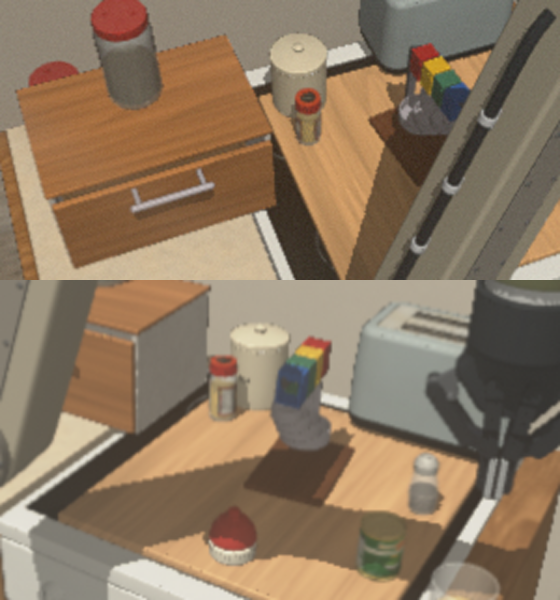

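The drawer is shut: its face is at 0.588, as at the start, and the push met the end stop at about 14 N. The four cups hang in order, and the bystanders haven't moved.

```bash
python3 -c "
from station import r
print(r.close_job())"
```

```text
the job is handed in; nothing more can be done
None
```

The job is handed in: all four cups hang on the hook in order (red, yellow, green, blue from the post to the tip), the drawer is shut, and the other things on the worktop were left where they stood.

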